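Reload the solder-wire case and latch its lid

TASK

The small wooden wire case on the soldering bench still has an empty spool on its spindle: lift it off and put it in the dark wooden tray. Then set the full spool of solder wire on the spindle, all the way down, and only after that swing the sprung lid shut and press its free edge until the tab drops behind the rim and the lid stays shut by itself. Leave the brick, the jar and the tweezers where they are.

Things in the scene. Friction and masses are not known exactly. Their poses are not given: they have to be found in the camera images.
- case: fixed light-wood wire case, open on top while its lid is up: outside 150 (x) x 130 (y) x 60 high, walls and floor 5 thick. Origin: centre of its underside, z up. The lid is hinged along the +y wall, the rim that takes the tab is the -y wall. An upright steel spindle stands at the centre.
- spindle_seat (a point): on the spindle's axis, at the top of the 24 wide, 5 high shoulder on which a spool rests; 10 above the case's underside
- spindle_top (a point): tip of the spindle (9 diameter, rounded end), 50 above the case's underside, 40 above the seat
- rim (a point): middle of the top of the case's -y wall, 60 above the underside. On its inner face runs a brass catch strip, sloping 5 inward and 10 down, under which the tab's end springs
- lid (a joint): angle of the plywood lid in rad: 0 shut flat on the walls, grows as it opens, about 1.57 upright, up to 2.05 leaning back away from the case. A light spring pushes it open (under 1 N at the free edge); the last few mm need about 5 N down at the free edge to snap the tab past the catch, then it stays shut
- lid_hinge (a point): middle of the hinge line (along the case's x axis), 65 from the spindle axis on the +y side and 62 above the case's underside; centre of the 4 thick lid's thickness. Its own axes are those of the lid and turn with it
- lid_edge (a point): middle of the lid's free edge, 132 from the hinge line; the lid is 150 wide along the hinge and 4 thick. The brass tab, 50 wide, hangs 16 below the lid's mid-plane 11 in from this edge
- tab_tip (a point): centre of the rounded end (4 thick) of the brass spring tab: 121 from the hinge, 16 under the lid's mid-plane
- empty_spool: empty grey plastic spool, starts on the case's spindle: two flanges 46 diameter and 4 thick, 34 high over all, thin core 22, bore 14 right through, 30 g. Origin: centre of its underside, z its axis
- empty_spool_mid (a point): middle of the empty spool, 17 above its underside
- full_spool: full spool of silvery solder wire standing on the bench: same grey flanges (46 diameter, 34 high, bore 14), wound to 41 diameter, about 160 g. Origin: centre of its underside, z its axis
- full_spool_mid (a point): middle of the full spool, 17 above its underside
- tray: fixed dark-wood open tray, 130 x 130 x 35 high outside, walls and floor 6 thick. Origin: centre of its underside, z up
- brick: loose pale pink firebrick, 60 x 110 x 40; leave alone. Origin: centre of its underside
- jar: loose glass jar with a steel cap, 56 diameter, 75 high; leave alone. Origin: centre of its underside
- tweezers: loose steel tweezers lying flat, 135 long, 8 high; leave alone. Origin: on the bench near mid-length
Not all that is in view belongs to the job. Of the things like the case, leave any that is blue or pink; of the rest the smaller one is meant.

How it is judged (in metres and radians):
On the way, in this order (a step that is already met when the one before it is completed fails the run):
1. the empty spool lies released in the tray (x of empty_spool_mid in the frame of tray between -0.05 and 0.05 m and y of empty_spool_mid in the frame of tray between -0.05 and 0.05 m and height (world z) of empty_spool_mid below 0.04 m and contact force between empty_spool and the fingers below 0.3 N), for 0.2 s.
2. the full spool is all the way down on the spindle, released, with the lid still open (horizontal distance between full_spool_mid and spindle_seat below 0.006 m and z of full_spool_mid in the frame of case below 0.03 m and angle between full_spool's own z axis and vertical below 0.15 rad and contact force between full_spool and the fingers below 0.3 N and value of joint lid above 0.8 rad), for 0.2 s.
3. the lid is shut with its tab behind the rim (value of joint lid below 0.04 rad and z of tab_tip in the frame of rim below -0.012 m and y of tab_tip in the frame of rim above 0.002 m), for 0.2 s.
At the end, for the whole second after the job is handed in: The lid stays shut by itself (within 0.04 rad) with the tab's end at least 12 mm below the top of the rim and inside it; the full spool is on the spindle, within 3 mm of its seat and 6 mm of the axis; the empty spool lies at rest inside the tray (all of step 3 and horizontal distance between full_spool_mid and spindle_seat below 0.006 m and z of full_spool_mid in the frame of case below 0.03 m and x of empty_spool_mid in the frame of tray between -0.05 and 0.05 m and y of empty_spool_mid in the frame of tray between -0.05 and 0.05 m and height (world z) of empty_spool_mid below 0.04 m and linear speed of each of empty_spool, full_spool below 0.03 m/s); the robot touches nothing.
It fails at once if the brick is moved more than 30 mm (distance of brick from where it was at the start of the episode above 0.03 m).
It fails at once if the jar is moved more than 30 mm (distance of jar from where it was at the start of the episode above 0.03 m).
It fails at once if the tweezers are moved more than 30 mm (distance of tweezers from where it was at the start of the episode above 0.03 m).
It also fails if it takes over 72 s, if anything falls off the work surface, if the arm or the gripper's body presses on something with over 40 N, if the wrist force passes 120 N, or if a joint passes its speed limit or range.

ROBOT

A 6-joint arm with a two-finger parallel gripper is mounted at the origin on the work surface. World frame = base frame: x ahead of the robot, y to its left, z up, the work surface at z = 0. Lengths are in m, angles in degrees, forces in N, time in s.
With the tool pointing down it reaches from about 0.275 to 0.75 m from the base axis. Payload 10.2 kg.
Tool frame: the origin (TCP) lies between the finger pads; the fingertips stand 19 mm ahead of it and the grasp point (between the pads) is the TCP; z points along the fingers, y is the line along which they close (so a half turn about z gives the same grasp; the last joint's range is limited). The gripper opens to 88 mm and grips with 3 to 60 N. Pads are 18 mm wide; open, the fingers measure 123 mm over their backs; the gripper's body (75 mm by 187 mm) begins 45 mm behind the grasp point.
Start: joints at [-77.487, 17.928, 85.812, -0, 76.261, -12.8], TCP at [0.224, -0.475, 0.258] pointing down, gripper open.
Joint ranges: [-168.41, 168.41], [-55.51, 124.54], [10.69, 146.95], [-70.63, 250.63], [1, 178], [-165.06, 165.06]. Speed limits (degrees/s): [136.94, 136.94, 172.46, 180, 180, 180].

INTERFACE

Orientations are given as a 3x3 rotation matrix whose columns are the frame's x, y, z axes.
In Python, from workcell import r, vision gives the robot as it stands.
- The arm moves only by the shell command python3 -m crank 'ROWS' [FORCE]. ROWS is a JSON object of lists of equal length, an entry for each row: "claw": the closure in counts, from 0 (fully open) to 255 (shut); "offset": the shift along the tool's x, y, z in mm, a list of three; "angular": the turn, a rotation vector about the tool's x, y, z in degrees, a list of three. A call has 1 to 5 rows; each row shifts and turns the commanded pose from where the row before left it, along the tool's axes as they then stand; what a row does not reach is not made up. A row lasts 1/12 s, in which the tool goes at most 41.7 mm and 7.16 degrees, less where a joint would pass 70% of its speed; a pose out of reach is approached as far as the arm can. A call with a gripper value outside its range is refused whole. The fingers move at their own pace and stop on an object; FORCE is the grip in N (left out, the last holds). Time passes only in rows, so rows that do not move let the fingers close. It gives the time, the measured TCP pose, the force, the opening and the grip force at its end, in the units of the state.
- r.get_state(): the state, without advancing time (a new reading comes with each control period).
- vision.capture(name): name is "scene" or "top"; returns the picture (480x640x3 uint8, red, green, blue); there is no depth.
- vision.camera_info(name): a dict with "camera_matrix" (3x3 intrinsics, pixels), "rvec" (rotation vector, rad) and "tvec" (3), from world to camera coordinates, as OpenCV has them. Camera axes: x right, y down, z forward; pixel columns grow to the right and rows downward; lengths in m; the calibration is good to about 2 mm. A picture is of the moment at which its call begins. camera_info takes no time and is no camera call.
- r.finish_job(): hands the job in; it is judged then, once.
Trained networks look in the newest picture that a camera, given by its name, has taken for a name from the list of things; names that differ only in an ending like _2 or _b are one class to them, and where a whole thing is asked for, a point or a joint stands for the part that bears it (a point fixed in the world has none). Each returns a list of dicts, best first, with "p" (0 to 1); they miss things now and then, are a little off and sometimes report something else, mostly with a low value. They report only what shows in the picture. A call takes as long as a camera call. They do not tell look-alikes from the thing itself.
- vision.spot_in(name, camera): "point" ([column, row] as shares, 0 to 1, of the picture: columns of its width, rows of its height, amid what is visible of it).
- vision.silhouettes(name, camera): "pixels" (480x640 bool, what is visible of it) and "point" ([column, row] as shares, 0 to 1, of the picture: columns of its width, rows of its height, amid what is visible of it).
- vision.landmark_of(name, camera): "point" ([column, row] as shares, 0 to 1, of the picture: columns of its width, rows of its height: a listed point, or the origin of a listed thing).
The state is a dict: "time_s": time; "qpos": joint angles; "joint_vel": joint speeds; "joint_efforts": joint torques, N m; "position": TCP position; "ee_rot": TCP orientation; "wrist_force": force on the tool from outside, world axes, zero at the start; "torque": the same for the moment, N m; "finger_gap": finger opening in m; "gripper_force": force on a finger pad.
Only numpy, scipy, OpenCV 4.12 (cv2) and the standard library are available. Lean on these libraries where they do the work, as an engineer would, in place of code of your own. Each camera call takes 0.05 s, during which the arm holds its last target. There are 200 camera calls.

## Working session

There is one attempt and no reset: what is moved stays moved. The work goes in short steps, Python scripts to look and compute and a shell command to move; the robot and the scene stay as the last step left them, time stands still between calls to the robot, and variables do not carry over. Pictures are saved under pics/ and viewed, at most 10 in all, crops included, and the job is handed in when it is done.

```bash
mkdir -p pics; ls; cat > h.py <<'E'
import numpy as np, cv2
from workcell import r, vision
def cam(n):
    c=vision.camera_info(n); K=np.array(c["camera_matrix"],float); R=cv2.Rodrigues(np.array(c["rvec"],float))[0]; return K,R,np.array(c["tvec"],float).ravel()
def ray(n,p):
    K,R,t=cam(n); u=np.array([p[0]*640,p[1]*480,1.]); d=R.T@np.linalg.solve(K,u); return -R.T@t,d
def at_z(n,p,z):
    o,d=ray(n,p); return o+d*(z-o[2])/d[2]
def tri(p1,p2):
    (a,d),(b,e)=ray("scene",p1),ray("top",p2); d/=np.linalg.norm(d);e/=np.linalg.norm(e)
    s=np.linalg.lstsq(np.c_[d,-e],b-a,rcond=None)[0]; x,y=a+s[0]*d,b+s[1]*e
    return (x+y)/2,np.linalg.norm(x-y)
def proj(n,X):
    K,R,t=cam(n); q=K@(R@np.array(X)+t); return q[:2]/q[2]
def snap(n,f):
    im=np.asarray(vision.capture(n)); cv2.imwrite("pics/"+f,im[:,:,::-1]); return im
E
python3 - <<'E'
from h import *
np.set_printoptions(precision=4,suppress=True)
for n in("scene","top"):
    snap(n,n+"0.png"); K,R,t=cam(n); print(n,-R.T@t,R[2])
    for k in("case","spindle_top","rim","lid_hinge","lid_edge","empty_spool_mid","full_spool_mid","tray","brick","jar","tweezers"):
        print(k,[(np.round(np.array(d["point"])*[640,480],1).tolist(),round(d["p"],2)) for d in vision.landmark_of(k,n)][:5])
print(r.get_state())
E
```

```text
pics
scene [ 1.1092 -0.792   0.7518] [-0.4737  0.7083 -0.5233]
case [([438.4, 196.7], 0.89), ([122.6, 320.5], 0.81), ([266.5, 222.6], 0.6), ([313.5, 273.4], 0.56)]
spindle_top [([313.6, 253.7], 0.89), ([119.7, 295.5], 0.83), ([264.7, 207.8], 0.74), ([312.3, 267.7], 0.72), ([439.6, 170.3], 0.69)]
rim [([416.4, 177.4], 0.9), ([76.1, 317.1], 0.85), ([291.9, 259.1], 0.84), ([246.3, 208.2], 0.81)]
lid_hinge [([335.2, 237.2], 0.97), ([289.6, 198.9], 0.76)]
lid_edge [([341.7, 182.0], 0.92), ([410.4, 174.8], 0.82), ([76.8, 308.3], 0.62), ([239.7, 209.5], 0.56)]
empty_spool_mid [([314.8, 263.7], 0.67)]
full_spool_mid [([151.6, 403.5], 0.57), ([313.1, 253.6], 0.5)]
tray [([247.0, 344.5], 0.78)]
brick [([340.3, 357.5], 0.79)]
jar [([446.5, 240.0], 0.78)]
tweezers []
top [0.3232 0.0803 1.4634] [ 0.1336  0.0071 -0.991 ]
case [([142.7, 223.5], 0.96), ([278.5, 337.9], 0.79), ([317.7, 255.4], 0.57)]
spindle_top [([461.1, 334.7], 0.95), ([274.0, 336.8], 0.81), ([319.3, 250.8], 0.78), ([136.6, 218.5], 0.68)]
rim [([496.2, 334.2], 0.81), ([299.1, 350.0], 0.81), ([165.0, 232.0], 0.74), ([339.7, 254.1], 
[... 322 characters left out ...]
0.4)]
brick [([396.8, 178.0], 0.82)]
jar [([219.9, 175.4], 0.74)]
tweezers [([205.9, 287.8], 0.53), ([296.4, 240.0], 0.52)]
{'time_s': 1.2, 'qpos': array([-77.4874,  17.9289,  85.8124,   0.0016,  76.2616, -12.799 ]), 'joint_vel': array([-0.0261,  0.0173,  0.0131,  0.0055, -0.0312,  0.0091]), 'joint_efforts': array([ -0.0017, -40.2124, -25.2425,   0.0694,   0.0319,   0.    ]), 'position': array([ 0.2245, -0.4746,  0.2577]), 'ee_rot': array([[ 0.904 ,  0.4275,  0.    ],
       [ 0.4275, -0.904 ,  0.0001],
       [ 0.    , -0.    , -1.    ]]), 'wrist_force': array([-0.1339, -0.899 , -0.8392]), 'torque': array([-0.0819, -0.0239, -0.0193]), 'gripper_force': 0.0, 'finger_gap': 0.08791561847649426}
```

View pics/scene0.png

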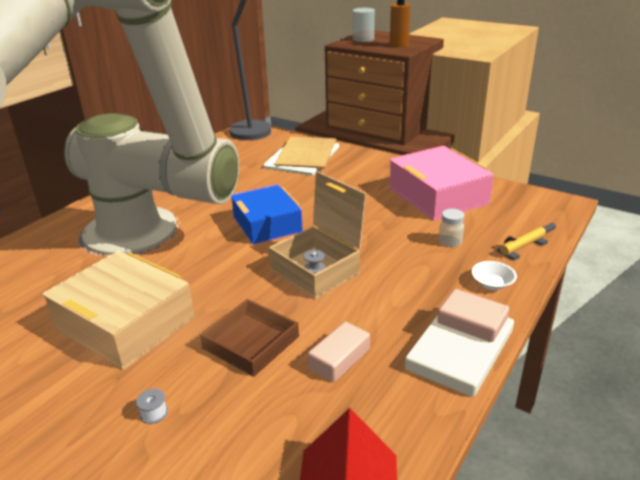

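View pics/top0.png

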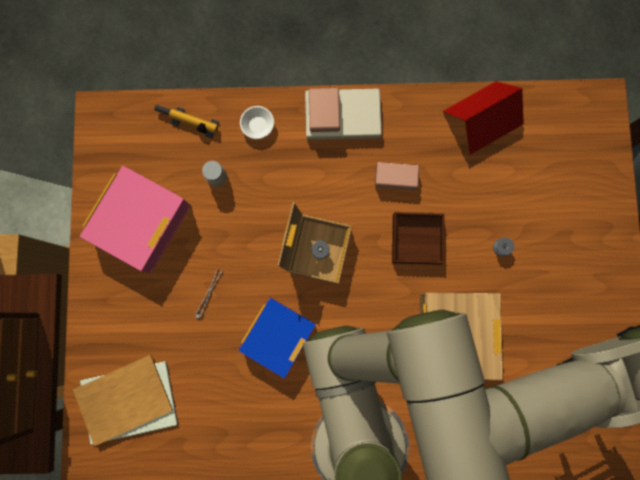

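The small open case sits at scene (315,262) / top (318,250) with its lid up on the left. The tray is at top (418,238), the full spool at top (503,246), the brick at (397,176) and the jar at (214,172). The big wood case and the blue and pink ones are decoys.

```bash
python3 - <<'E'
from h import *
np.set_printoptions(precision=4,suppress=True)
P=lambda u,v:(u/640,v/480)
for k,a,b in(("case",(313.5,273.4),(317.7,255.4)),("sp_top",(313.6,253.7),(319.3,250.8)),("rim",(291.9,259.1),(339.7,254.1)),("hinge",(335.2,237.2),(295.3,241.8)),("emid",(314.8,263.7),(325.2,250.7)),("fmid",(151.6,403.5),(500.7,241.5)),("brick",(340.3,357.5),(396.8,178)),("jar",(446.5,240),(219.9,175.4))):
    print(k,*tri(P(*a),P(*b)))
print("tray",at_z("top",P(415.4,238.7),0),at_z("scene",P(247,344.5),0))
print("sp_top z.05",at_z("top",P(319.3,250.8),.05),at_z("scene",P(313.6,253.7),.05))
print("fmid z.017",at_z("top",P(500.7,241.5),.017),at_z("scene",P(151.6,403.5),.017))
for k in("full_spool","empty_spool","tray"):
    for n in("top","scene"):
        vision.capture(n)
        for d in vision.silhouettes(k,n)[:3]:
            m=d["pixels"]; ys,xs=np.nonzero(m); q=(xs.mean()+.5,ys.mean()+.5)
            print(k,n,round(d["p"],2),m.sum(),q,(xs.min(),xs.max(),ys.min(),ys.max()),"z17",at_z(n,P(*q),.017),"z34",at_z(n,P(*q),.034))
# case corners by hand: rim tops
for q in((349,227),(333,283),(302,217),(281,266)): print(q,at_z("top",P(*q),.06))
E
```

```text
case [ 0.4845  0.0955 -0.0115] 0.0028899077152143523
sp_top [0.49   0.0907 0.0455] 0.0030932439590181963
rim [0.4761 0.0371 0.0581] 0.004755305696243198
hinge [0.5107 0.1495 0.0633] 0.00010228520297785004
emid [0.4955 0.0784 0.0277] 0.011834381479896832
fmid [ 0.5009 -0.3815  0.0274] 0.013485388505420661
brick [ 0.6852 -0.118   0.0055] 0.0042157331100657535
jar [0.6969 0.3479 0.0101] 0.006490615629726611
tray [ 0.5208 -0.1625  0.    ] [ 0.5165 -0.1732  0.    ]
sp_top z.05 [0.4883 0.0898 0.05  ] [0.495  0.0863 0.05  ]
fmid z.017 [ 0.5066 -0.3795  0.017 ] [ 0.4868 -0.38    0.017 ]
full_spool top 0.62 353 (np.float64(503.2025495750708), np.float64(247.0014164305949)) (np.int64(492), np.int64(513), np.int64(236), np.int64(257)) z17 [ 0.4921 -0.385   0.017 ] z34 [ 0.4902 -0.3796  0.034 ]
full_spool scene 0.67 826 (np.float64(152.44794188861985), np.float64(406.7493946731235)) (np.int64(137), np.int64(167), np.int64(389), np.int64(423)) z17 [ 0.4932 -0.3842  0.017 ] z34 [ 0.5075 -0.3936  0.034 ]
empty_spool top 0.73 249 (np.float64(320.30321285140565), np.float64(249.97791164658634)) (np.i
[... 158 characters left out ...]
48275862), np.float64(262.2413793103448)) (np.int64(305), np.int64(324), np.int64(251), np.int64(273)) z17 [0.4876 0.1004 0.017 ] z34 [0.5019 0.0797 0.034 ]
tray top 0.78 2662 (np.float64(417.9797145003757), np.float64(238.13486100676184)) (np.int64(392), np.int64(443), np.int64(212), np.int64(264)) z17 [ 0.5199 -0.1664  0.017 ] z34 [ 0.5176 -0.1635  0.034 ]
tray scene 0.98 4652 (np.float64(250.237747205503), np.float64(337.2702063628547)) (np.int64(200), np.int64(299), np.int64(300), np.int64(376)) z17 [ 0.5224 -0.1685  0.017 ] z34 [ 0.536  -0.1829  0.034 ]
(349, 227) [0.546  0.0135 0.06  ]
(333, 283) [0.4057 0.0572 0.06  ]
(302, 217) [0.5742 0.1318 0.06  ]
(281, 266) [0.4508 0.1863 0.06  ]
```

```bash
R='[0,0,-6.77]'
python3 -m crank '{"claw":[52,52,52,52,52],"offset":[[0,0,0],[0,0,0],[0,0,0],[0,0,0],[0,0,0]],"angular":[[0,0,-6.8],[0,0,-6.8],[0,0,-6.8],[0,0,-6.8],[0,0,-6.8]]}' 20 >/dev/null
python3 -m crank '{"claw":[52,52,52,52,52],"offset":[[0,0,0],[0,0,0],[38,5,0],[38,5,0],[38,5,0]],"angular":[[0,0,-6.8],[0,0,-6.6],[0,0,0],[0,0,0],[0,0,0]]}' >/dev/null
python3 -m crank '{"claw":[52,52,52,52,52],"offset":[[38,5,0],[38,5,0],[38,5,0],[38,5,0],[38,5,0]],"angular":[[0,0,0],[0,0,0],[0,0,0],[0,0,0],[0,0,0]]}' >/dev/null
python3 -m crank '{"claw":[52,52,52,52,52],"offset":[[38,5,0],[38,5,0],[38,5,0],[38,5,0],[38,5,0]],"angular":[[0,0,0],[0,0,0],[0,0,0],[0,0,0],[0,0,0]]}' >/dev/null
python3 -m crank '{"claw":[52,52,52,52],"offset":[[38,6,0],[38,6,0],[30,5,0],[0,0,0]],"angular":[[0,0,0],[0,0,0],[0,0,0],[0,0,0]]}'
cat > t.py <<'E'
import sys; from h import *
s=r.get_state(); R=np.array(s["ee_rot"]); np.set_printoptions(precision=4,suppress=True)
print("t",s["time_s"],s["position"],"yaw_y",np.degrees(np.arctan2(R[1,1],R[0,1])),"tilt",R[2],"F",s["wrist_force"],"gap",s["finger_gap"],"g",s["gripper_force"])
if len(sys.argv)>3: print("tool mm",R.T@(np.array(list(map(float,sys.argv[1:4])))-s["position"])*1000)
E
python3 t.py .491 .0885 .036
```

```text
time_s: 3.8
position: [0.4822, 0.0778, 0.2575]
ee_rot: [[0.293, 0.956, 0.0], [0.956, -0.293, 0.001], [0.001, 0.0, -1.0]]
wrist_force: [-0.2, -0.0, -0.5]
finger_gap: 0.0703
gripper_force: 0.0
t 3.8 [0.4822 0.0778 0.2575] yaw_y -17.036202516656623 tilt [ 0.0011  0.0001 -1.    ] F [-0.2219 -0.0414 -0.5058] gap 0.07028364675230152 g 0.0
tool mm [ 12.5803   5.2727 221.4972]
```

```bash

python3 -m crank '{"claw":[52,52,52,52,52],"offset":[[12.5,5.3,20],[0,0,36],[0,0,36],[0,0,36],[0,0,29]],"angular":[[0,0,0],[0,0,0],[0,0,0],[0,0,0],[0,0,0]]}' >/dev/null
python3 -m crank '{"claw":[52],"offset":[[0,0,0]],"angular":[[0,0,0]]}' >/dev/null
python3 t.py .491 .0885 .036
python3 - <<'E'
from h import *
im=snap("scene","s1.png"); t=np.asarray(vision.capture("top"))
a=cv2.resize(im[150:310,230:410],None,fx=3.3,fy=3.3,interpolation=3)[:, :400*2]
cv2.imwrite("pics/s1c.png",a[:,:,::-1])
E
```

```text
t 4.3 [0.487  0.0839 0.0962] yaw_y -17.313864642316528 tilt [-0.0023 -0.009  -1.    ] F [-0.0044 -0.6999  0.2397] gap 0.07043361209806719 g 0.0
tool mm [ 5.7262  2.9786 60.1632]
```

View pics/s1c.png

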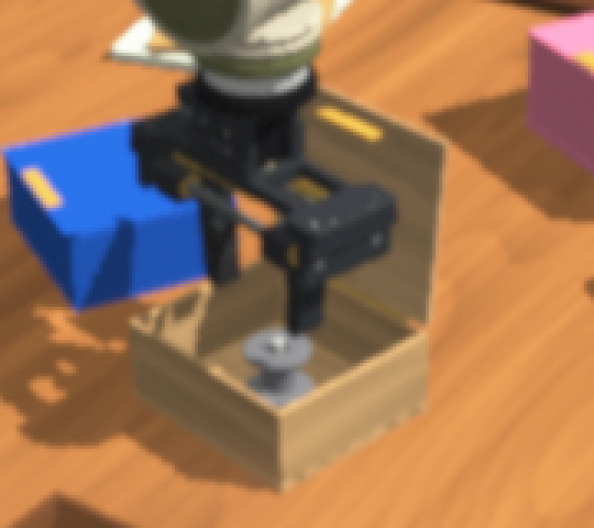

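The crop shows the gripper above the open case, with its fingers either side of the empty spool. The spindle tip is at scene (315,253), which agrees with the estimate, so I'll descend.

```bash

python3 -m crank '{"claw":[52,52,52],"offset":[[3,1.5,0],[0,0,20],[0,0,0]],"angular":[[0,0,0],[0,0,0],[0,0,0]]}' >/dev/null
python3 t.py .4915 .088 .036
```

```text
t 4.65 [0.4922 0.0868 0.0807] yaw_y -17.2853239694969 tilt [ 0.  0. -1.] F [-0.1736  0.0882 -0.4108] gap 0.07007938179724586 g 0.0
tool mm [ 0.9734 -1.0238 44.6869]
```

```bash

python3 -m crank '{"claw":[52,52,52,52],"offset":[[1,-1,15],[0,0,15],[0,0,14],[0,0,0]],"angular":[[0,0,0],[0,0,0],[0,0,0],[0,0,0]]}' >/dev/null
python3 t.py .4915 .088 .036
python3 -m crank '{"claw":[150,150,150,150,150],"offset":[[0,0,0],[0,0,0],[0,0,0],[0,0,0],[0,0,0]],"angular":[[0,0,0],[0,0,0],[0,0,0],[0,0,0],[0,0,0]]}' 8 >/dev/null
python3 -m crank '{"claw":[150,150],"offset":[[0,0,0],[0,0,0]],"angular":[[0,0,0],[0,0,0]]}' 8 >/dev/null
python3 t.py .4915 .088 .036
```

```text
t 4.9833 [0.4913 0.088  0.0365] yaw_y -17.287049302308326 tilt [-0.0003 -0.0014 -1.    ] F [-0.9625 -1.2402 -0.3136] gap 0.07024890160737877 g 0.0
tool mm [0.0936 0.2207 0.5222]
t 5.5667 [0.4921 0.0879 0.0374] yaw_y -17.28773884881612 tilt [ 0.0004  0.0017 -1.    ] F [ 1.081  -0.7976  6.896 ] gap 0.04336667930704692 g 7.397657335968688
tool mm [-0.0946 -0.6143  1.4371]
```

```bash

python3 -m crank '{"claw":[150,150],"offset":[[0,0,0],[0,0,0]],"angular":[[0,0,0],[0,0,0]]}' 8 
python3 - <<'E'
from h import *
im=snap("scene","s2.png")
a=cv2.resize(im[190:300,260:370],None,fx=5,fy=5,interpolation=3)
cv2.imwrite("pics/s2c.png",a[:,:,::-1])
E
```

```text
time_s: 5.73
position: [0.4921, 0.0879, 0.0374]
ee_rot: [[0.297, 0.955, 0.002], [0.955, -0.297, -0.0], [0.0, 0.002, -1.0]]
wrist_force: [-0.2, -0.1, 6.7]
finger_gap: 0.0435
gripper_force: 7.4
```

View pics/s2c.png

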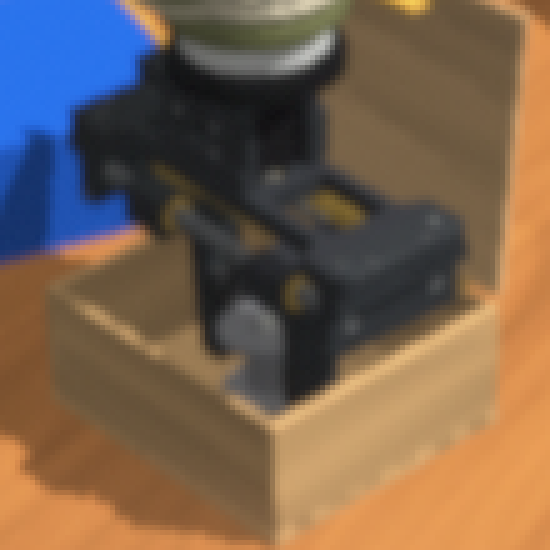

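The spool looks tilted in the grip: its top flange, at crop (250,325), faces the camera. I'll open, rise clear of the case and measure the spindle and spool better.

```bash

python3 -m crank '{"claw":[52,52,52,52],"offset":[[0,0,0],[0,0,0],[0,0,0],[0,0,0]],"angular":[[0,0,0],[0,0,0],[0,0,0],[0,0,0]]}' 8 >/dev/null
python3 -m crank '{"claw":[52,52,52,52,52],"offset":[[0,0,-20],[0,0,-40],[0,0,-40],[0,0,-40],[-30,0,-40]],"angular":[[0,0,0],[0,0,0],[0,0,0],[0,0,0],[0,0,0]]}' >/dev/null
python3 -m crank '{"claw":[52,52,52,52,52],"offset":[[-40,0,0],[-40,0,0],[-40,0,0],[-40,0,0],[0,0,0]],"angular":[[0,0,0],[0,0,0],[0,0,0],[0,0,0],[0,0,0]]}' 
python3 - <<'E'
from h import *
np.set_printoptions(precision=4,suppress=True)
ims=[snap(n,n+"3.png") for n in("scene","top")]
for n in("scene","top"):
    for k in("spindle_top","empty_spool_mid","rim","lid_hinge"):
        for d in vision.landmark_of(k,n):
            q=np.array(d["point"])*[640,480]
            if (260<q[0]<350) and 180<q[1]<300: print(n,k,q,round(d["p"],2),[at_z(n,d["point"],z) for z in(dict(spindle_top=.05,empty_spool_mid=.027,rim=.06,lid_hinge=.062)[k],)])
a=cv2.resize(ims[0][215:295,265:345],(400,400),interpolation=3); b=cv2.resize(ims[1][210:290,280:360],(400,400),interpolation=3)
cv2.imwrite("pics/c3.png",np.hstack([a,b])[:,:,::-1])
E
```

```text
time_s: 6.95
position: [0.435, -0.0937, 0.21]
ee_rot: [[0.303, 0.953, -0.0], [0.953, -0.303, -0.001], [-0.001, -0.0, -1.0]]
wrist_force: [-0.2, 0.4, -0.6]
finger_gap: 0.0698
gripper_force: 0.0
scene spindle_top [312.384 253.584] 0.78 [array([0.4925, 0.0853, 0.05  ])]
scene spindle_top [261.632 205.296] 0.69 [array([0.2628, 0.2019, 0.05  ])]
scene empty_spool_mid [312.    261.312] 0.67 [array([0.4887, 0.0881, 0.027 ])]
scene rim [291.328 258.72 ] 0.79 [array([0.4743, 0.0337, 0.06  ])]
scene lid_hinge [331.072 236.88 ] 0.89 [array([0.501 , 0.1476, 0.062 ])]
scene lid_hinge [292.672 198.   ] 0.64 [array([0.3206, 0.2543, 0.062 ])]
scene lid_hinge [313.92  252.912] 0.39 [array([0.5044, 0.0742, 0.062 ])]
top empty_spool_mid [320.768 250.608] 0.78 [array([0.4914, 0.0861, 0.027 ])]
top empty_spool_mid [293.504 234.288] 0.23 [array([0.5353, 0.1557, 0.027 ])]
top rim [340.416 254.304] 0.77 [array([0.4772, 0.0369, 0.06  ])]
top rim [322.112 254.976] 0.73 [array([0.4764, 0.0828, 0.06  ])]
top lid_hinge [294.976 241.2  ] 0.95 [array([0.5125, 0.1504, 0.062 ])]
```

View pics/c3.png

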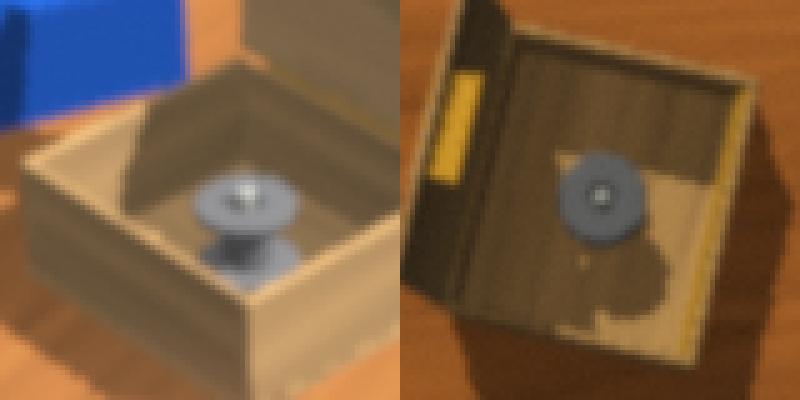

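In both views (scene (314,254), top (320,250)) the empty spool sits squarely on its seat at about (0.492, 0.087). So the grip was on centre and I'll take it again and lift.

```bash

python3 -m crank '{"claw":[52,52,52,52,52],"offset":[[38,0,0],[38,0,0],[38,0,0],[38,0,0],[37,0,0]],"angular":[[0,0,0],[0,0,0],[0,0,0],[0,0,0],[0,0,0]]}' >/dev/null
python3 -m crank '{"claw":[52,52,52,52,52],"offset":[[0,0,35],[0,0,35],[0,0,35],[0,0,20],[0,0,0]],"angular":[[0,0,0],[0,0,0],[0,0,0],[0,0,0],[0,0,0]]}' >/dev/null
python3 -m crank '{"claw":[52],"offset":[[0,0,0]],"angular":[[0,0,0]]}' >/dev/null
python3 t.py .492 .087 .037
python3 - <<'E'
from h import *
for X in((.492,.088,.037),(.492,.088,.018),(.492,.087,.044)): print(proj("scene",X),proj("top",X))
E
```

```text
t 8.3667 [0.4926 0.0921 0.085 ] yaw_y -17.259480460244806 tilt [-0.0003 -0.0012 -1.    ] F [-0.328  -0.882   0.1947] gap 0.0701117868050728 g 0.0
tool mm [-4.9918  0.9997 48.047 ]
[313.06563174 257.9427234 ] [320.00448631 249.93852922]
[313.34734399 265.17281369] [320.06156825 250.80081037]
[312.70363529 255.46934447] [320.37656947 249.60697581]
```

```bash

python3 -m crank '{"claw":[52,52,52,52,52],"offset":[[-5,1,0],[0,0,20],[0,0,18],[0,0,10],[0,0,0]],"angular":[[0,0,0],[0,0,0],[0,0,0],[0,0,0],[0,0,0]]}' >/dev/null
python3 -m crank '{"claw":[52],"offset":[[0,0,0]],"angular":[[0,0,0]]}' >/dev/null
python3 t.py .492 .087 .037
for i in 1; do python3 -m crank '{"claw":[120,120,120,120,120],"offset":[[0,0,0],[0,0,0],[0,0,0],[0,0,0],[0,0,0]],"angular":[[0,0,0],[0,0,0],[0,0,0],[0,0,0],[0,0,0]]}' 5 >/dev/null; done
python3 t.py
python3 -m crank '{"claw":[120,120,120,120,120],"offset":[[0,0,0],[0,0,-2],[0,0,-8],[0,0,-10],[0,0,0]],"angular":[[0,0,0],[0,0,0],[0,0,0],[0,0,0],[0,0,0]]}' 10 >/dev/null
python3 t.py
```

```text
t 8.8667 [0.4927 0.0866 0.038 ] yaw_y -17.292200952588296 tilt [ 0.0003  0.0011 -1.    ] F [ 0.0904 -0.3205 -0.1503] gap 0.07030626150124618 g 0.0
tool mm [ 0.2105 -0.7726  1.0171]
t 9.2833 [0.4923 0.0867 0.0374] yaw_y -17.283255053433184 tilt [ 0.0002  0.0007 -1.    ] F [-0.4501  0.6946  0.131 ] gap 0.04687949015559848 g 0.1221512212032394
t 9.7 [0.4932 0.0867 0.0592] yaw_y -17.278840117503876 tilt [ 0.0008  0.0032 -1.    ] F [-0.5633  0.1028  0.4566] gap 0.04653074142641184 g 0.31194400974577263
```

```bash

python3 -m crank '{"claw":[52,52,52,52,52],"offset":[[0,0,0],[0,0,0],[0,0,12],[0,0,18],[0,0,0]],"angular":[[0,0,0],[0,0,0],[0,0,0],[0,0,0],[0,0,0]]}' >/dev/null
python3 t.py .492 .087 .029
python3 -m crank '{"claw":[125,125,125,125,125],"offset":[[0,0,0],[0,0,0],[0,0,0],[0,0,0],[0,0,0]],"angular":[[0,0,0],[0,0,0],[0,0,0],[0,0,0],[0,0,0]]}' 8 >/dev/null; python3 t.py
python3 -m crank '{"claw":[130,130,130,130,130],"offset":[[0,0,0],[0,0,0],[0,0,0],[0,0,0],[0,0,0]],"angular":[[0,0,0],[0,0,0],[0,0,0],[0,0,0],[0,0,0]]}' 8 >/dev/null; 
python3 t.py
```

```text
t 10.1167 [0.4916 0.0867 0.0253] yaw_y -17.294899773112874 tilt [-0.0004 -0.0017 -1.    ] F [-0.8176  0.137   0.4117] gap 0.07014307344864491 g 0.0
tool mm [ 0.4363  0.2506 -3.7196]
t 10.5333 [0.4923 0.0867 0.0274] yaw_y -17.288317985213176 tilt [ 0.0001  0.0005 -1.    ] F [ 0.2361 -0.5625  1.5567] gap 0.04555722925628959 g 8.000165820121765
t 10.95 [0.4923 0.0867 0.0273] yaw_y -17.285843019167316 tilt [ 0.0001  0.0004 -1.    ] F [-0.7744  0.2407  5.7693] gap 0.04558031212647454 g 8.000269196927547
```

```bash

python3 -m crank '{"claw":[140,140,140,140,140],"offset":[[0,0,-5],[0,0,-10],[0,0,-15],[0,0,-15],[0,0,-15]],"angular":[[0,0,0],[0,0,0],[0,0,0],[0,0,0],[0,0,0]]}' 10
python3 -m crank '{"claw":[140,140,140,140],"offset":[[0,0,-20],[0,0,-20],[0,0,-10],[0,0,0]],"angular":[[0,0,0],[0,0,0],[0,0,0],[0,0,0]]}' 10 >/dev/null
python3 t.py .520 -.166 .1
python3 - <<'E'
from h import *
im=snap("scene","s4.png")
cv2.imwrite("pics/s4c.png",cv2.resize(im[130:350,200:420],None,fx=2.5,fy=2.5,interpolation=3)[:,:,::-1])
E
```

```text
time_s: 11.37
position: [0.4921, 0.0867, 0.0883]
ee_rot: [[0.297, 0.955, 0.0], [0.955, -0.297, -0.0], [-0.0, 0.0, -1.0]]
wrist_force: [0.5, -0.7, 0.2]
finger_gap: 0.0458
gripper_force: 10.0
t 11.7 [0.493  0.0867 0.1393] yaw_y -17.28206815508351 tilt [ 0.001  0.004 -1.   ] F [-0.342  -0.4702 -0.7776] gap 0.04575635320401975 g 9.999975934624672
tool mm [-233.3065  100.669    39.4787]
```

View pics/s4c.png

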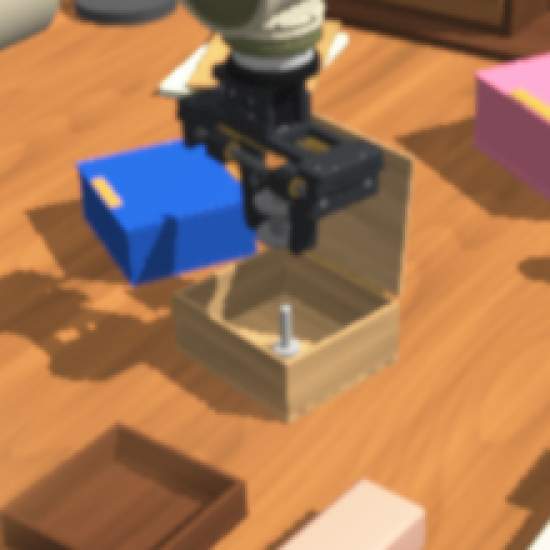

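The empty spool is in the gripper and the bare spindle tip shows at scene (315,253). Next is the tray.

```bash

python3 -m crank '{"claw":[140,140,140,140,140],"offset":[[-33,14,0],[-33,14,0],[-33,14,0],[-33,14,0],[-33,14,0]],"angular":[[0,0,0],[0,0,0],[0,0,0],[0,0,0],[0,0,0]]}' 10 >/dev/null
python3 -m crank '{"claw":[140,140,140,140,140],"offset":[[-33,14,0],[-30,14,0],[0,0,0],[0,0,30],[0,0,30]],"angular":[[0,0,0],[0,0,0],[0,0,0],[0,0,0],[0,0,0]]}' 10 >/dev/null
python3 -m crank '{"claw":[140],"offset":[[0,0,0]],"angular":[[0,0,0]]}' >/dev/null
python3 t.py .520 -.166 .026
```

```text
t 12.6667 [ 0.515  -0.1584  0.0713] yaw_y -17.304331289685617 tilt [ 0.0023 -0.0106 -0.9999] F [ 0.3999  1.3084 -1.0702] gap 0.045367947983343336 g 10.000009909272194
tool mm [-5.8644  7.545  45.2573]
```

```bash

python3 -m crank '{"claw":[140,140,140,140,140],"offset":[[-4,5,15],[0,0,15],[0,0,8],[0,0,5],[0,0,0]],"angular":[[0,0,0],[0,0,0],[0,0,0],[0,0,0],[0,0,0]]}' 10 >/dev/null
python3 t.py .520 -.166 .024
python3 -m crank '{"claw":[82,82,82,82,82],"offset":[[0,0,0],[0,0,0],[0,0,0],[0,0,0],[0,0,0]],"angular":[[0,0,0],[0,0,0],[0,0,0],[0,0,0],[0,0,0]]}' >/dev/null
python3 -m crank '{"claw":[82,82,82,82,82],"offset":[[0,0,0],[0,0,-10],[0,0,-30],[0,0,-40],[0,0,-40]],"angular":[[0,0,0],[0,0,0],[0,0,0],[0,0,0],[0,0,0]]}' 
python3 - <<'E'
from h import *
im=snap("scene","s5.png"); vision.capture("top")
for k in ("empty_spool","full_spool"):
  for d in vision.silhouettes(k,"top")[:3]:
    q=np.array(d["point"]); print(k,round(d["p"],2),q*[640,480],at_z("top",q,.03))
cv2.imwrite("pics/s5c.png",cv2.resize(im[240:460,110:350],None,fx=2.5,fy=2.5,interpolation=3)[:,:,::-1])
E
```

```text
t 13.0833 [ 0.5213 -0.165   0.0337] yaw_y -17.267945780644187 tilt [ 0.0004 -0.0015 -1.    ] F [0.1276 1.1558 0.2238] gap 0.04524038739603519 g 9.999999403953552
tool mm [-1.3738 -0.8691  9.6695]
time_s: 13.92
position: [0.521, -0.1651, 0.1559]
ee_rot: [[0.297, 0.955, -0.001], [0.955, -0.297, 0.001], [0.0, -0.001, -1.0]]
wrist_force: [1.0, -0.6, 0.1]
finger_gap: 0.0597
gripper_force: 0.0
full_spool 0.76 [503.488 246.   ] [ 0.49319379 -0.38175377  0.03      ]
```

View pics/s5c.png

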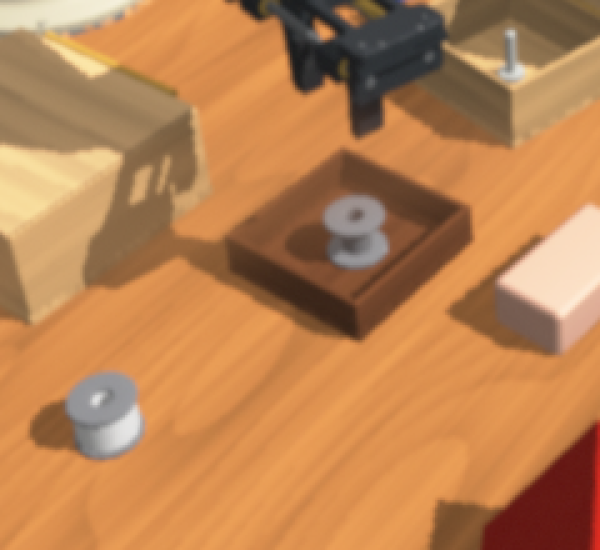

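The empty spool stands upright near the middle of the tray (crop (356,230)). The full spool's top is at crop (103,398), and the big decoy case stands close behind it, so I'll check clearance.

```bash
python3 - <<'E'
from h import *
np.set_printoptions(precision=4,suppress=True)
P=lambda u,v:(u/640,v/480)
print("full top",at_z("scene",P(151.2,399.5),.034))
print("big case corner near full: scene (123,367) base",at_z("scene",P(123,367),0),"right base",at_z("scene",P(191,320),0),"top front edge",[at_z("top",P(*q),z) for q in((502,293),(422,293)) for z in (.08,.11)])
print(proj("scene",(.4925,-.3815,.034)),proj("top",(.4925,-.3815,.034)))
E
python3 t.py .4925 -.382 .12
```

```text
full top [ 0.4943 -0.3839  0.034 ]
big case corner near full: scene (123,367) base [ 0.3632 -0.3369  0.    ] right base [ 0.3757 -0.1755  0.    ] top front edge [array([ 0.3717, -0.3547,  0.08  ]), array([ 0.3707, -0.3453,  0.11  ]), array([ 0.3757, -0.1596,  0.08  ]), array([ 0.3745, -0.1544,  0.11  ])]
[151.5463 398.0913] [503.9    246.0769]
t 14.1167 [ 0.5217 -0.1655  0.1552] yaw_y -17.285004061955792 tilt [-0.0005  0.0021 -1.    ] F [-1.8333  0.335  -1.0418] gap 0.059825064549581794 g 0.0
tool mm [-215.3829   36.3421   35.4068]
```

```bash

python3 -m crank '{"claw":[52,52,52,52,52],"offset":[[-36,6,0],[-36,6,0],[-36,6,0],[-36,6,0],[-36,6,0]],"angular":[[0,0,0],[0,0,0],[0,0,0],[0,0,0],[0,0,0]]}' 10 >/dev/null
python3 -m crank '{"claw":[52,52,52,52,52],"offset":[[-35,6,0],[0,0,0],[0,0,30],[0,0,30],[0,0,30]],"angular":[[0,0,0],[0,0,0],[0,0,0],[0,0,0],[0,0,0]]}' >/dev/null
python3 -m crank '{"claw":[52,52],"offset":[[0,0,0],[0,0,0]],"angular":[[0,0,0],[0,0,0]]}' >/dev/null
python3 t.py .493 -.3825 .021
```

```text
t 15.1167 [ 0.4915 -0.3804  0.0626] yaw_y -17.273591385432596 tilt [ 0.0023 -0.0037 -1.    ] F [-0.4456 -0.0746  1.1266] gap 0.07036969462181047 g 0.0
tool mm [-1.696   2.2416 41.6288]
```

```bash

python3 -m crank '{"claw":[52,52,52,52,52],"offset":[[-1.5,2,12],[0,0,12],[0,0,10],[0,0,6],[0,0,0]],"angular":[[0,0,0],[0,0,0],[0,0,0],[0,0,0],[0,0,0]]}' >/dev/null
python3 -m crank '{"claw":[52,52],"offset":[[0,0,0],[0,0,0]],"angular":[[0,0,0],[0,0,0]]}' >/dev/null
python3 t.py .493 -.3825 .021
```

```text
t 15.7 [ 0.4937 -0.3836  0.0246] yaw_y -17.286460031550998 tilt [-0.0004  0.0008 -1.    ] F [0.6389 0.0501 0.2654] gap 0.07038942010710406 g 0.0
tool mm [ 0.8826 -1.0405  3.575 ]
```

```bash

python3 -m crank '{"claw":[52,52,140,140,140],"offset":[[0,0,3.5],[0,0,0],[0,0,0],[0,0,0],[0,0,0]],"angular":[[0,0,0],[0,0,0],[0,0,0],[0,0,0],[0,0,0]]}' 15 >/dev/null
python3 -m crank '{"claw":[140,140,140,140,140],"offset":[[0,0,0],[0,0,0],[0,0,0],[0,0,0],[0,0,0]],"angular":[[0,0,0],[0,0,0],[0,0,0],[0,0,0],[0,0,0]]}' 15 >/dev/null
python3 t.py
python3 -m crank '{"claw":[140,140,140,140,140],"offset":[[0,0,-5],[0,0,-15],[0,0,-30],[0,0,-30],[0,0,-30]],"angular":[[0,0,0],[0,0,0],[0,0,0],[0,0,0],[0,0,0]]}' 15 >/dev/null
python3 -m crank '{"claw":[140,140],"offset":[[0,0,0],[0,0,0]],"angular":[[0,0,0],[0,0,0]]}' >/dev/null
python3 t.py .492 .087 .13
python3 - <<'E'
from h import *
np.set_printoptions(precision=4,suppress=True)
im=snap("scene","s6.png"); p=np.array(r.get_state()["position"])
for k in("full_spool_mid",):
    for d in vision.landmark_of(k,"scene")[:2]: print(k,np.array(d["point"])*[640,480],d["p"])
for d in vision.silhouettes("full_spool","scene")[:2]:
    ys,xs=np.nonzero(d["pixels"]); print(xs.min(),xs.max(),ys.min(),ys.max(),d["p"])
print("tcp px",proj("scene",p))
for k in("spindle_top","rim","lid_hinge","spindle_seat"):
    for n in("scene","top"):
        if n=="top" and k=="spindle_top": vision.capture("top")
        for d in vision.landmark_of(k,n):
            q=np.array(d["point"])*[640,480]
            if 280<q[0]<350 and 225<q[1]<290: print(k,n,q,round(d["p"],2),at_z(n,d["point"],dict(spindle_top=.05,rim=.06,lid_hinge=.062,spindle_seat=.01)[k]))
t=np.asarray(vision.capture("top"))
a=cv2.resize(im[225:295,275:345],(400,400),interpolation=3); b=cv2.resize(t[215:285,285:355],(400,400),interpolation=3); 
i,j=np.round(proj("scene",p)).astype(int); c=cv2.resize(im[j-35:j+35,i-35:i+35],(400,400),interpolation=3) if 35<j<445 else a
cv2.imwrite("pics/c6.png",cv2.resize(np.hstack([a,b,c]),(798,266))[:,:,::-1])
E
```

```text
t 16.5333 [ 0.4935 -0.3835  0.0206] yaw_y -17.284047981336233 tilt [-0.0001  0.     -1.    ] F [-1.0123  0.0894  1.352 ] gap 0.04461561814714681 g 15.000120647018775
t 17.1167 [ 0.4938 -0.3837  0.1318] yaw_y -17.28277483412901 tilt [-0.0013  0.0023 -1.    ] F [ 0.5594 -0.0702 -2.0572] gap 0.04495095031792371 g 14.999763399828225
tool mm [ 448.9088 -141.5695    0.9246]
full_spool_mid [138.112 353.184] 0.72
tcp px [140.119  354.3779]
spindle_top scene [313.6  256.32] 0.79 [0.5007 0.0778 0.05  ]
spindle_top top [317.12 249.6 ] 0.87 [0.4915 0.0952 0.05  ]
rim scene [292.672 259.104] 0.57 [0.4776 0.034  0.06  ]
rim top [343.424 255.312] 0.82 [0.4745 0.0294 0.06  ]
lid_hinge scene [335.488 235.92 ] 0.69 [0.5073 0.1561 0.062 ]
lid_hinge top [295.296 242.496] 0.73 [0.5092 0.1496 0.062 ]
spindle_seat top [319.808 251.904] 0.62 [0.4901 0.0888 0.01  ]
```

View pics/c6.png

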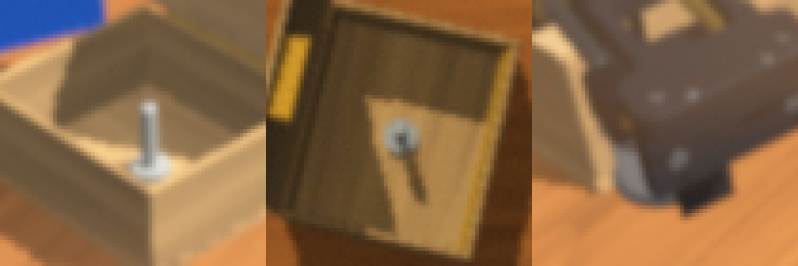

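The spindle stands bare. Its tip is at about scene (314.2,252.4), and its shoulder at scene (315,270) and top (320.8,251.6). I'll segment it for sub-pixel values.

```bash
python3 - <<'E'
from h import *
np.set_printoptions(precision=4,suppress=True)
P=lambda u,v:(u/640,v/480)
t=np.asarray(vision.capture("top")); s=np.asarray(vision.capture("scene"))
for n,im,(x0,x1,y0,y1) in(("top",t,(308,334,240,264)),("scene",s,(305,325,246,278))):
    hsv=cv2.cvtColor(im,cv2.COLOR_RGB2HSV); m=np.zeros((480,640),bool); m[y0:y1,x0:x1]=(hsv[y0:y1,x0:x1,1]<70)
    ys,xs=np.nonzero(m); print(n,m.sum(),xs.mean()+.5,ys.mean()+.5,xs.min(),xs.max()+1,ys.min(),ys.max()+1)
    for y in range(ys.min(),ys.max()+1): print(y,np.nonzero(m[y])[0].tolist())
for X in((.492,.087,.05),(.492,.087,.01)): print(X,proj("scene",X),proj("top",X))
print("TOP z.01",at_z("top",P(320.8,251.6),.01),"SCENE tip",at_z("scene",P(314.2,252.6),.05),"SCENE shoulder",at_z("scene",P(315,270.3),.01))
E
```

```text
top 62 320.5483870967742 251.09677419354838 316 325 246 256
246 [320]
247 [318, 319, 320, 321, 322]
248 [317, 318, 319, 320, 321, 322, 323]
249 [317, 318, 319, 320, 321, 322, 323, 324]
250 [316, 317, 318, 319, 320, 321, 322, 323, 324]
251 [316, 317, 318, 319, 320, 321, 322, 323, 324]
252 [316, 317, 318, 319, 320, 321, 322, 323, 324]
253 [317, 318, 319, 320, 321, 322, 323]
254 [318, 319, 320, 321, 322]
255 [319, 320]
scene 139 314.73021582733816 263.73741007194246 309 320 251 273
251 [313, 314]
252 [312, 313, 314, 315, 316]
253 [312, 313, 314, 315, 316]
254 [312, 313, 314, 315, 316]
255 [312, 313, 314, 315, 316]
256 [312, 313, 314, 315, 316]
257 [312, 313, 314, 315, 316]
258 [312, 313, 314, 315, 316]
259 [312, 313, 314, 315, 316]
260 [312, 313, 314, 315, 316]
261 [312, 313, 314, 315, 316]
262 [312, 313, 314, 315, 316]
263 [312, 313, 314, 315, 316]
264 [312, 313, 314, 315, 316, 317]
265 [312, 313, 314, 315, 316, 317, 318]
266 [311, 312, 313, 314, 315, 316, 317, 318, 319]
267 [310, 311, 312, 313, 314, 315, 316, 317, 318, 319]
268 [309, 310, 311, 312, 313, 314, 315, 316, 317, 318, 319]
269 [309, 310, 311, 312, 313, 314, 315, 316, 317, 318, 319]
270 [310, 311, 312, 313, 314, 315, 316, 317, 318, 319]
271 [311, 312, 313, 314, 315, 316, 317, 318]
272 [312, 313, 314, 315, 316]
(0.492, 0.087, 0.05) [312.6126 253.149 ] [320.3597 249.3272]
(0.492, 0.087, 0.01) [313.2113 268.4066] [320.4696 251.1493]
TOP z.01 [0.4908 0.0862 0.01  ] SCENE tip [0.4937 0.0906 0.05  ] SCENE shoulder [0.4994 0.083  0.01  ]
```

```bash

python3 -m crank '{"claw":[140,140,140,140,140],"offset":[[30,-9,0],[37,-12,0],[37,-12,0],[37,-12,0],[37,-12,0]],"angular":[[0,0,0],[0,0,0],[0,0,0],[0,0,0],[0,0,0]]}' 20 >/dev/null
python3 -m crank '{"claw":[140,140,140,140,140],"offset":[[37,-12,0],[37,-12,0],[37,-12,0],[37,-12,0],[37,-12,0]],"angular":[[0,0,0],[0,0,0],[0,0,0],[0,0,0],[0,0,0]]}' >/dev/null
python3 -m crank '{"claw":[140,140,140,140],"offset":[[37,-12,0],[30,-9,0],[0,0,0],[0,0,0]],"angular":[[0,0,0],[0,0,0],[0,0,0],[0,0,0]]}' >/dev/null
python3 t.py .493 .0875 .078
```

```text
t 19.0333 [0.4895 0.0693 0.1307] yaw_y -17.11660360449338 tilt [-0.      0.0006 -1.    ] F [-0.1659 -0.7814 -2.4965] gap 0.04403680878524789 g 19.99986345261277
tool mm [18.407  -1.9944 52.7458]
```

```bash

python3 -m crank '{"claw":[140,140,140,140,140],"offset":[[18.5,-2,0],[0,0,20],[0,0,20],[0,0,12],[0,0,0]],"angular":[[0,0,0],[0,0,0],[0,0,0],[0,0,0],[0,0,0]]}' >/dev/null
python3 -m crank '{"claw":[140,140],"offset":[[0,0,0],[0,0,0]],"angular":[[0,0,0],[0,0,0]]}' >/dev/null
python3 t.py .493 .0875 .078
python3 - <<'E'
from h import *
np.set_printoptions(precision=4,suppress=True)
P=lambda u,v:(u/640,v/480)
im=snap("scene","s7.png"); p=np.array(r.get_state()["position"])
print("proj spool bottom/top centre",proj("scene",p-[0,0,.0206]),proj("scene",p+[0,0,.0134]))
a=im[215:280,280:345]; cv2.imwrite("pics/c7.png",cv2.resize(a,(585,585),interpolation=3)[:,:,::-1])
E
```

```text
t 19.6167 [0.4938 0.0857 0.0794] yaw_y -17.34093928247994 tilt [ 0.0003  0.0015 -1.    ] F [-0.5551 -0.7429 -1.0778] gap 0.04414650513485626 g 19.999798580911374
tool mm [ 1.4807 -1.2506  1.4479]
proj spool bottom/top centre [312.8671 250.1412] [312.3436 236.6651]
```

View pics/c7.png

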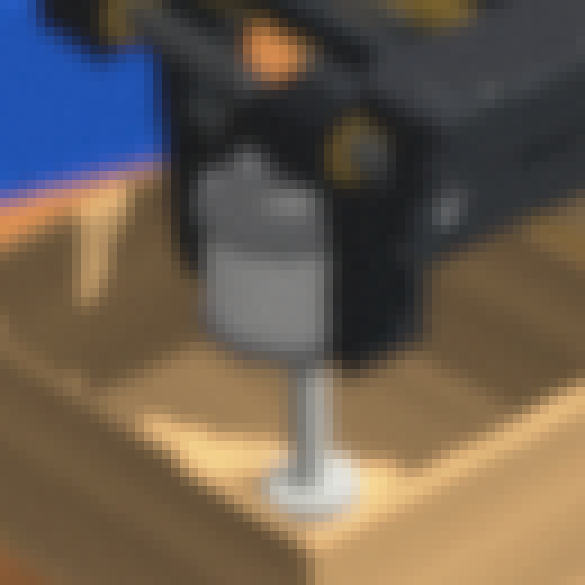

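The full spool hangs just over the spindle. The spindle is at crop column 310, about 1.5 px (about 3 mm) right of the spool's centre, so I'll correct and then go down feeling the force.

```bash

python3 -m crank '{"claw":[140,140,140,140,140],"offset":[[2.6,1.3,3],[0,0,3],[0,0,3],[0,0,3],[0,0,0]],"angular":[[0,0,0],[0,0,0],[0,0,0],[0,0,0],[0,0,0]]}' >/dev/null
python3 t.py .4958 .0878 .0306
python3 -m crank '{"claw":[140,140,140],"offset":[[0,0,2],[0,0,2],[0,0,0]],"angular":[[0,0,0],[0,0,0],[0,0,0]]}' >/dev/null
python3 t.py .4958 .0878 .0306
```

```text
t 20.0833 [0.4948 0.0885 0.0659] yaw_y -17.27988764686811 tilt [-0.0003 -0.0011 -1.    ] F [-0.704  -0.4445 -1.9326] gap 0.044125511627825804 g 19.99963235191899
tool mm [-0.3848  1.2409 35.3032]
t 20.3333 [0.495  0.0885 0.0622] yaw_y -17.287808337222803 tilt [-0.0001 -0.0005 -1.    ] F [-0.1226  0.3753 -2.8137] gap 0.04415057538304655 g 19.999702556060583
tool mm [-0.4137  1.0259 31.6176]
```

```bash

python3 -m crank '{"claw":[140,140,140,140,140],"offset":[[0,0,5],[0,0,7],[0,0,7],[0,0,6],[0,0,0]],"angular":[[0,0,0],[0,0,0],[0,0,0],[0,0,0],[0,0,0]]}' >/dev/null
python3 t.py .4958 .0878 .0306
python3 -m crank '{"claw":[140,140,140,140,140],"offset":[[0,0,2],[0,0,2],[0,0,1],[0,0,0],[0,0,0]],"angular":[[0,0,0],[0,0,0],[0,0,0],[0,0,0],[0,0,0]]}' >/dev/null
python3 t.py .4958 .0878 .0306
```

```text
t 20.75 [0.4943 0.0885 0.036 ] yaw_y -17.287368900844893 tilt [-0.0006 -0.0025 -1.    ] F [ 0.5442 -0.0442 -1.3935] gap 0.04432198006211882 g 19.999761783469694
tool mm [-0.2681  1.6297  5.4346]
t 21.1667 [0.4952 0.0885 0.0327] yaw_y -17.287291441129327 tilt [ 0.0001  0.0002 -1.    ] F [ 0.4646  0.4366 -2.3623] gap 0.04396915486367974 g 19.999637325508957
tool mm [-0.501   0.7874  2.0539]
```

Now down the last 2 mm. Then open gently, check, and rise.

```bash

python3 -m crank '{"claw":[140,140,140,140],"offset":[[0,0,1.5],[0,0,0],[0,0,0],[0,0,0]],"angular":[[0,0,0],[0,0,0],[0,0,0],[0,0,0]]}' >/dev/null
python3 t.py
python3 -m crank '{"claw":[70,70,70,70,70],"offset":[[0,0,0],[0,0,0],[0,0,0],[0,0,0],[0,0,0]],"angular":[[0,0,0],[0,0,0],[0,0,0],[0,0,0],[0,0,0]]}' >/dev/null
python3 t.py
python3 -m crank '{"claw":[70,70,70,70,70],"offset":[[0,0,-5],[0,0,-20],[0,0,-40],[0,0,-40],[0,0,-40]],"angular":[[0,0,0],[0,0,0],[0,0,0],[0,0,0],[0,0,0]]}' >/dev/null
python3 -m crank '{"claw":[180,180,180,180,180],"offset":[[-35,0,0],[-35,0,0],[-35,0,0],[-35,0,0],[0,0,0]],"angular":[[0,0,0],[0,0,0],[0,0,0],[0,0,0],[0,0,0]]}' >/dev/null
python3 t.py
python3 - <<'E'
from h import *
np.set_printoptions(precision=4,suppress=True)
im=snap("scene","s8.png"); t=np.asarray(vision.capture("top"))
for n in("scene","top"):
  for k in("lid_edge","lid_hinge","tab_tip","rim","full_spool_mid"):
    for d in vision.landmark_of(k,n)[:5]:
        q=np.array(d["point"])*[640,480]
        if 270<q[0]<360 and 160<q[1]<290: print(k,n,q,round(d["p"],2),at_z(n,d["point"],.027))
a=cv2.resize(im[160:300,260:400],(400,400),interpolation=3); b=cv2.resize(t[190:290,265:365],(400,400),interpolation=3)
cv2.imwrite("pics/c8.png",np.hstack([a,b])[:,:,::-1])
E
```

```text
t 21.5 [0.4951 0.0885 0.0311] yaw_y -17.28429459705895 tilt [ 0.      0.0001 -1.    ] F [-0.0603 -0.2936 -2.2439] gap 0.04402112682340063 g 19.999655263736713
t 21.9167 [0.4952 0.0885 0.0312] yaw_y -17.286117276533027 tilt [ 0.0001  0.0003 -1.    ] F [ 0.8642 -1.5397  0.1349] gap 0.06379154892592478 g 0.0
t 22.75 [ 0.4524 -0.0493  0.1766] yaw_y -17.53905837748153 tilt [-0.0011  0.0006 -1.    ] F [ 0.1864  0.4588 -0.0103] gap 0.032685359292949315 g 0.0
lid_edge scene [340.416 182.016] 0.63 [0.3393 0.4498 0.027 ]
lid_hinge scene [335.872 233.52 ] 0.96 [0.4718 0.2137 0.027 ]
tab_tip scene [332.416 187.68 ] 0.62 [0.3386 0.41   0.027 ]
rim scene [289.088 258.48 ] 0.66 [0.4392 0.0713 0.027 ]
full_spool_mid scene [312.832 261.696] 0.76 [0.4911 0.0878 0.027 ]
lid_edge top [288.704 232.992] 0.74 [0.5389 0.168  0.027 ]
lid_hinge top [295.296 242.496] 0.62 [0.5138 0.1513 0.027 ]
tab_tip top [294.784 235.824] 0.47 [0.5312 0.1524 0.027 ]
rim top [340.224 254.304] 0.91 [0.4808 0.0364 0.027 ]
full_spool_mid top [318.272 244.704] 0.78 [0.5068 0.0922 0.027 ]
```

View pics/c8.png

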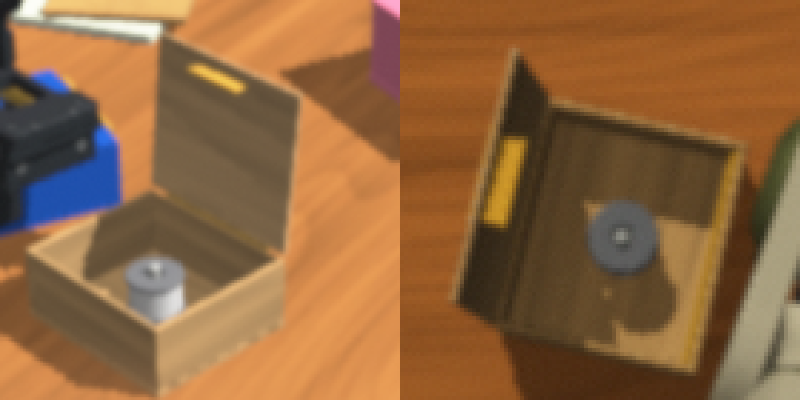

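The full spool is down over the spindle tip (scene crop (155,272), top crop (622,237)), with the lid open on the left and leaning back slightly. Now I'll plan the lid push from behind.

```bash
cat > lid.py <<'E'
from h import *
u=np.array([.297,.955]); H=np.array([.4947,.0885])+.065*u
def tcp(th,rho=.115,gap=0):
    c=np.array([-np.cos(th),np.sin(th)])*rho+np.array([np.sin(th),np.cos(th)])*(.002+gap)
    return np.r_[H+u*(c[0]+.009),.062+c[1]+.019]
E
python3 - <<'E'
from lid import *
np.set_printoptions(precision=4,suppress=True)
P=lambda a,b:(a/640,b/480)
print("edge",tri(P(340.4,182),P(288.7,233)),"hinge",tri(P(335.9,233.5),P(295.3,242.5)),H)
e=tri(P(340.4,182),P(288.7,233))[0]; print("theta", np.arctan2(e[2]-.062,-(e[:2]-H)@u))
s=r.get_state(); R=np.array(s["ee_rot"]); p=np.array(s["position"])
for name,q in(("behind high",np.r_[H+u*.05,.25]),): print(name,q,R.T@(q-p)*1000)
p0=None
for th in(1.8,1.7,1.57,1.4,1.2,1.0,.8,.6,.4,.3,.2,.1,0.0):
    q=tcp(th); print(th,q,None if p0 is None else np.round([(q-p0)[:2]@u*1000,-(q-p0)[2]*1000],1)); p0=q
E
```

```text
edge (array([0.516 , 0.1594, 0.1951]), np.float64(0.005700469680291822)) hinge (array([0.5096, 0.1504, 0.0716]), np.float64(0.004206583088123716)) [0.514  0.1506]
theta 1.6387567248574118
behind high [0.5289 0.1983 0.25  ] [254.5652  -0.2109 -73.9861]
1.8 [0.525  0.186  0.1925] None
1.7 [0.5217 0.1752 0.1948] [-11.3  -2.2]
1.57 [0.5172 0.161  0.196 ] [-14.9  -1.2]
1.4 [0.5115 0.1424 0.1947] [-19.5   1.3]
1.2 [0.5049 0.1212 0.1889] [-22.2   5.8]
1.0 [0.4987 0.1014 0.1788] [-20.6  10.1]
0.8 [0.4933 0.084  0.1649] [-18.2  14. ]
0.6 [0.4888 0.0696 0.1476] [-15.1  17.3]
0.4 [0.4855 0.0588 0.1276] [-11.4  20. ]
0.3 [0.4842 0.0548 0.1169] [-4.1 10.7]
0.2 [0.4833 0.0519 0.1058] [-3.  11.1]
0.1 [0.4828 0.0501 0.0945] [-1.9 11.3]
0.0 [0.4825 0.0493 0.083 ] [-0.8 11.5]
```

```bash

python3 -m crank '{"claw":[255,255,255,255,255],"offset":[[0,0,-37],[0,0,-37],[36,0,0],[36,0,0],[36,0,0]],"angular":[[0,0,0],[0,0,0],[0,0,0],[0,0,0],[0,0,0]]}' 20 >/dev/null
python3 -m crank '{"claw":[255,255,255,255,255],"offset":[[36,0,0],[36,0,0],[36,0,0],[38,0,0],[0,0,0]],"angular":[[0,0,0],[0,0,0],[0,0,0],[0,0,0],[0,0,0]]}' >/dev/null
python3 -m crank '{"claw":[255,255,255,255],"offset":[[0,0,0],[0,0,27],[0,0,27],[0,0,0]],"angular":[[0,0,0],[0,0,0],[0,0,0],[0,0,0]]}' >/dev/null
python3 t.py .5217 .1752 .1948
```

```text
t 24.5167 [0.5269 0.1959 0.1917] yaw_y -17.354833868140844 tilt [-0.0039 -0.0074 -1.    ] F [-0.3272 -0.2165 -0.6588] gap 0.0006497924313911879 g 0.0
tool mm [-21.3401   1.1487  -3.0282]
```

```bash

python3 -m crank '{"claw":[255,255,255,255,255],"offset":[[-12,0,0],[-12,0,0],[-12,0,-2],[-10,0,-1],[-10,0,0]],"angular":[[0,0,0],[0,0,0],[0,0,0],[0,0,0],[0,0,0]]}'|grep -E "pos|force"
python3 t.py .5049 .1212 .1889
python3 - <<'E'
from lid import *
vision.capture("scene");vision.capture("top")
for k in("lid_edge",):
  for n in("scene","top"):
    for d in vision.landmark_of(k,n)[:5]:
        q=np.array(d["point"])*[640,480]
        if 270<q[0]<360 and 150<q[1]<290: print(k,n,q,round(d["p"],2))
for th in (1.2,1.4,1.64): print(th,proj("scene",np.r_[H-u*.132*np.cos(th),.062+.132*np.sin(th)]),proj("top",np.r_[H-u*.132*np.cos(th),.062+.132*np.sin(th)]))
E
```

```text
position: [0.5124, 0.1424, 0.2004]
wrist_force: [0.9, 0.4, 0.4]
gripper_force: 0.2
t 24.9333 [0.5124 0.1424 0.2004] yaw_y -17.338035915849527 tilt [ 0.0008  0.0021 -1.    ] F [0.9206 0.417  0.4231] gap 0.00046608934761657283 g 0.21417039730295073
tool mm [-22.5065  -0.8322  11.5026]
lid_edge scene [325.12 189.12] 0.67
1.2 [318.45500682 195.12968641] [312.07289573 239.14188142]
1.4 [327.83791237 188.26789651] [301.33142045 235.67132041]
1.64 [339.32276389 182.96667854] [288.04705859 231.78464916]
```

```bash

python3 -m crank '{"claw":[255,255,255,255,255],"offset":[[-11,0,5],[-11,0,6],[-10,0,5],[-10,0,5],[0,0,0]],"angular":[[0,0,0],[0,0,0],[0,0,0],[0,0,0],[0,0,0]]}' >/dev/null
python3 t.py .4987 .1014 .1788
python3 - <<'E'
from lid import *
vision.capture("scene");vision.capture("top")
for k in("lid_edge",):
  for n in("scene","top"):
    for d in vision.landmark_of(k,n)[:5]:
        q=np.array(d["point"])*[640,480]
        if 270<q[0]<360 and 150<q[1]<290: print(k,n,q,round(d["p"],2))
for th in (.8,.9,1.,1.2): print(th,proj("scene",np.r_[H-u*.132*np.cos(th),.062+.132*np.sin(th)]))
E
```

```text
t 25.55 [0.4989 0.1021 0.1767] yaw_y -17.37441190488933 tilt [-0.001  -0.0025 -1.    ] F [-0.3692 -0.9354 -0.104 ] gap 4.687300876800039e-05 g 0.0
tool mm [-0.7361  0.0294 -2.0773]
lid_edge scene [309.632 204.576] 0.69
0.8 [302.11512443 214.24071852]
0.9 [305.76123789 208.91973377]
1.0 [309.73416847 203.92168211]
1.2 [318.45500682 195.12968641]
```

```bash

python3 -m crank '{"claw":[255,255,255,255,255],"offset":[[-9,0,6],[-9,0,6],[-8,0,8],[-7,0,9],[0,0,0]],"angular":[[0,0,0],[0,0,0],[0,0,0],[0,0,0],[0,0,0]]}' >/dev/null
python3 t.py .4888 .0696 .1476
python3 -m crank '{"claw":[255,255,255,255,255],"offset":[[-6,0,10],[-6,0,10],[-4,0,10],[-3,0,11],[0,0,0]],"angular":[[0,0,0],[0,0,0],[0,0,0],[0,0,0],[0,0,0]]}' >/dev/null
python3 t.py .4833 .0519 .1058
python3 - <<'E'
from lid import *
vision.capture("scene")
for k in("lid_edge",):
  for n in("scene",):
    for d in vision.landmark_of(k,n)[:5]:
        q=np.array(d["point"])*[640,480]
        if 270<q[0]<360 and 150<q[1]<290: print(k,n,q,round(d["p"],2))
for th in (.1,.2,.3,.5): print(th,proj("scene",np.r_[H-u*.132*np.cos(th),.062+.132*np.sin(th)]))
E
```

```text
t 26.1667 [0.4889 0.071  0.147 ] yaw_y -17.36621372430453 tilt [-0.001  -0.0033 -1.    ] F [-0.2218  0.058  -0.1192] gap 0.00023950793815691787 g 0.036896496458211914
tool mm [-1.3508  0.3429 -0.551 ]
t 26.5833 [0.4835 0.0537 0.1064] yaw_y -17.33091981237578 tilt [-0.0006 -0.0032 -1.    ] F [-0.5062 -0.9478  0.6029] gap 0.0005436759667097944 g 0.14484589987413088
tool mm [-1.8056  0.3795  0.6111]
lid_edge scene [289.6   248.496] 0.88
0.1 [288.82772548 254.70682003]
0.2 [289.25118246 249.08234198]
0.3 [290.18717899 243.28831436]
0.5 [293.56870704 231.46783787]
```

```bash

python3 -m crank '{"claw":[255,255,255,255],"offset":[[-4,0,8],[-2,0,7],[0,0,3],[0,0,0]],"angular":[[0,0,0],[0,0,0],[0,0,0],[0,0,0]]}' >/dev/null
python3 t.py .4825 .0493 .083
python3 -m crank '{"claw":[255,255,255,255],"offset":[[0,0,3],[0,0,3],[0,0,1],[0,0,0]],"angular":[[0,0,0],[0,0,0],[0,0,0],[0,0,0]]}' >/dev/null
python3 t.py .4825 .0493 .083
```

```text
t 27.0167 [0.483  0.0483 0.0898] yaw_y -17.29380064236111 tilt [ 0.0003  0.0012 -1.    ] F [ 0.6571 -0.3448  0.1851] gap 0.00015088668840629814 g 0.47827848583438026
tool mm [ 0.8261 -0.835   6.8322]
t 27.35 [0.4827 0.0482 0.0833] yaw_y -17.278291803488244 tilt [-0.0002  0.0003 -1.    ] F [-1.6083 -1.332   6.7626] gap 0.0005762825346279184 g 3.3747929157289036
tool mm [ 0.9519 -0.5334  0.2868]
```

Fz has started to rise (6.8 N). I'll press 3 mm more in small steps.

```bash

for k in 1; do python3 -m crank '{"claw":[255,255,255],"offset":[[0,0,1],[0,0,0.5],[0,0,0]],"angular":[[0,0,0],[0,0,0],[0,0,0]]}' >/dev/null; python3 t.py; done
python3 -m crank '{"claw":[255,255,255],"offset":[[0,0,1],[0,0,0.5],[0,0,0]],"angular":[[0,0,0],[0,0,0],[0,0,0]]}' >/dev/null; python3 t.py
```

```text
t 27.6 [0.4828 0.0482 0.083 ] yaw_y -17.264258173129488 tilt [-0.0003  0.0009 -1.    ] F [-6.8434 -1.0692 21.2061] gap 0.00023081259680176193 g 10.957688413909636
t 27.85 [0.483  0.0482 0.0826] yaw_y -17.252160525998214 tilt [-0.0004  0.0014 -1.    ] F [-13.5977  -1.6169  36.9248] gap 0.00023674695255083262 g 18.408507923595607
```

The lid has bottomed out: the fingertip is at 0.0636 and a shut lid's top is at 0.064. I'll rise and check that it stays shut.

```bash

python3 -m crank '{"claw":[255,255,255,255,255],"offset":[[0,0,-3],[0,0,-20],[0,0,-40],[0,0,-40],[0,0,-30]],"angular":[[0,0,0],[0,0,0],[0,0,0],[0,0,0],[0,0,0]]}' >/dev/null
python3 -m crank '{"claw":[255,255,255,255,255],"offset":[[-40,0,0],[-40,0,0],[-40,0,0],[0,0,0],[0,0,0]],"angular":[[0,0,0],[0,0,0],[0,0,0],[0,0,0],[0,0,0]]}' >/dev/null
python3 t.py
python3 - <<'E'
from lid import *
np.set_printoptions(precision=4,suppress=True)
for n in("scene","top"):
    vision.capture(n)
    for k in("lid_edge","empty_spool","jar","brick","tweezers"):
      for d in vision.landmark_of(k,n)[:4]:
        print(k,n,np.array(d["point"])*[640,480],round(d["p"],2))
for th in (0,.05,.1,.2): X=np.r_[H-u*.132*np.cos(th),.062+.132*np.sin(th)]; print(th,proj("scene",X),proj("top",X))
a,b=[cv2.imread("pics/"+f)[225:300,260:370].astype(int) for f in("s8.png","s8.png")]
c=np.asarray(vision.capture("scene")); d=cv2.cvtColor(c,cv2.COLOR_RGB2GRAY)
print("lid standing region (330:355,195:225) mean RGB",c[195:225,330:350].mean((0,1)))
print(d[236:266:2,291].tolist())
cv2.imwrite("pics/s9.png",cv2.resize(c[180:310,230:380],None,fx=4,fy=4,interpolation=3)[:,:,::-1])
E
```

```text
t 28.6833 [ 0.4465 -0.0676  0.2127] yaw_y -17.497841629862307 tilt [ 0.0002 -0.0007 -1.    ] F [-0.5625  0.3826  0.6095] gap 0.000395030876752053 g 0.0
lid_edge scene [288.832 258.096] 0.91
lid_edge scene [ 74.88 312.72] 0.88
lid_edge scene [410.304 175.008] 0.82
empty_spool scene [252.8   340.416] 0.87
jar scene [448.    241.824] 0.75
brick scene [339.2   360.192] 0.67
tweezers scene [345.088 205.008] 0.66
lid_edge top [300.224 351.6  ] 0.96
lid_edge top [501.184 334.512] 0.93
lid_edge top [344.32 254.88] 0.88
jar top [217.408 176.304] 0.91
jar top [416.576 239.184] 0.65
brick top [398.72  176.688] 0.76
tweezers top [346.688 255.216] 0.71
tweezers top [208.32 288.72] 0.65
0 [288.9147 260.0974] [345.4097 255.0622]
0.05 [288.8078 257.4352] [345.4439 254.7572]
0.1 [288.8277 254.7068] [345.3503 254.4134]
0.2 [289.2512 249.0823] [344.7737 253.6112]
lid standing region (330:355,195:225) mean RGB [195.1033 133.1133  82.2667]
[214, 212, 204, 208, 215, 213, 202, 195, 200, 205, 206, 191, 132, 84, 83]
```

```bash
python3 - <<'E'
from lid import *
np.set_printoptions(precision=1,suppress=True,linewidth=150)
g=cv2.cvtColor(np.asarray(vision.capture("scene")),cv2.COLOR_RGB2GRAY).astype(float)
g0=cv2.cvtColor(cv2.imread("pics/s8.png"),cv2.COLOR_BGR2GRAY).astype(float)
v=np.array([.955,-.297])
for s in(-.06,-.04,-.02,0,.02,.04,.06):
    out=[]
    for th in(0,.04,.08):
        e=np.array([-np.cos(th),np.sin(th)])*.132+np.array([np.sin(th),np.cos(th)])*.002
        out.append(proj("scene",np.r_[H+u*e[0]+v*s,.062+e[1]]))
    c=int(round(out[0][0])); lo=int(out[0][1])-10
    col=g[lo:lo+22,c-1:c+2].mean(1); d=-np.diff(col); i=d.argmax(); row=lo+1+((d[max(0,i-1):i+2]*np.arange(max(0,i-1),i+2)).sum()/d[max(0,i-1):i+2].sum())
    b=proj("scene",np.r_[H-u*.130+v*s,0]); lb=int(b[1])-6; cb=g0[lb:lb+14,int(b[0])]
    print(s,"pred rows 0/.04/.08",[round(o[1],1) for o in out],"edge row",round(row,1),"drop",round(d[i]))
E
```

```text
-0.06 pred rows 0/.04/.08 [np.float64(247.7), np.float64(245.6), np.float64(243.5)] edge row 248.9 drop 34
-0.04 pred rows 0/.04/.08 [np.float64(251.5), np.float64(249.4), np.float64(247.2)] edge row 252.8 drop 31
-0.02 pred rows 0/.04/.08 [np.float64(255.4), np.float64(253.2), np.float64(251.1)] edge row 255.1 drop 31
0 pred rows 0/.04/.08 [np.float64(259.3), np.float64(257.2), np.float64(255.0)] edge row 259.0 drop 37
0.02 pred rows 0/.04/.08 [np.float64(263.3), np.float64(261.2), np.float64(259.0)] edge row 263.0 drop 33
0.04 pred rows 0/.04/.08 [np.float64(267.4), np.float64(265.3), np.float64(263.1)] edge row 266.9 drop 34
0.06 pred rows 0/.04/.08 [np.float64(271.7), np.float64(269.5), np.float64(267.2)] edge row 270.9 drop 33
```

The lid's front edge lies on the prediction for 0 rad all along its length, with nothing touching it. I'll hand the job in.

```bash
python3 -c "
from workcell import r
print(r.finish_job())"
```

```text
the job is handed in; nothing more can be done
None
```

I put the empty spool in the tray, set the full spool all the way down on the spindle, and pressed the lid shut. It stayed shut by itself in the last camera check. The job is handed in, but the hand-in call returned no verdict.

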